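Load and bolt the battery ageing magazine

TASK

Raise the bolt's handle and draw the bolt back, then load every battery pack that has its contact cap into the ageing magazine, one after another and cap first, each pushing the last one deeper, until the hindmost is fully inside past the bolt. Then slide the bolt fully across the mouth and turn its handle down into the notch. The pack whose contact cap is missing and the finished unit stay in the tray; leave everything else on the bench alone.

Things in the scene. Friction and masses are not known exactly. Their poses are not given: they have to be found in the camera images.
- magazine: ageing magazine, fixed: aluminium square tube lying on a steel base, open at its mouth, closed at the far end. Origin on the table (z = 0) right under the middle of the mouth; own x axis runs level into the tube, z up. Tube floor at z = 30 mm; inside 38 mm wide, 36 mm high, 490 mm deep (5 packs and 30 mm to spare). Only friction and the bolt hold packs back.
- mouth (a point): middle of the tube's mouth, 48 mm above the table, in the plane where the 3 mm side walls begin (magazine x = 0). The 4 mm roof (top at z = 70 mm, slot 12 mm wide along its middle) begins only at x = 22 mm, so that closed fingers from above can push a pack in past the mouth.
- trough (a point): on the floor, middle of the open loading trough before the mouth (magazine x = -75, z = 30 mm). The tube's floor runs on level from x = -130 mm to the mouth; guides at x = -130 to -26 mm slope outwards from y = +-18 mm at the floor to +-25 mm, 8 mm high, so a pack laid in centres itself; the trough's outer end is open.
- bolt_axis (a point): where the bolt's axis crosses the tube's centre line: magazine x = -12, y = 0, z = 48 mm; the axis lies along y. Bolt casing at y = -31 to -144 mm, x = -30 to +5 mm, up to z = 62 mm; keeper at y = 25 to 37 mm, x = -24 to 0 mm, up to z = 63 mm.
- bolt (a joint): barrel bolt, a 12 mm steel rod sliding along the magazine's y across the mouth: 0 = fully across, tip in the keeper; grows to 0.052 m as it is drawn back towards -y, its tip then 24 mm off the tube's centre line, clear of the packs' way. Friction about 2 N. It slides only with the handle raised: the notched casing wall (top at z = 62 mm) stops it otherwise.
- bolt_handle (a joint): turn of the bolt and its handle, rad: 0 = handle down: level, pointing to the magazine's -x, in the casing's 18 mm wide notch; 1.57 = upright; stop at 1.75. It goes below about 0.9 only at the notch, with the bolt within 4 mm of fully across. It stays where it is left.
- bolt_knob (a point): centre of the black ball knob, 21 mm in diameter, on the bolt's 10 mm handle rod, 50 mm from the bolt's axis. Bolt across: magazine y = -70 mm, and x = -62, z = 48 mm with the handle down; x = -12, z = 98 mm upright. Can be pinched from above, fingers closing along the magazine's y, and carried round its arc while it turns between the pads.
- tray: blue open tray, fixed, 270 x 420 mm, rim 18 mm high, 4 mm thick floor and walls; origin on the table under its centre, axes along its sides (420 mm along y)
- pack1: battery pack, may be absent (None): grey square block, 80 long x 32 x 32 mm, with a black band round its cap end, 130 to 200 g; a round steel contact cap 22 mm in diameter stands 12 mm out of one end face (92 mm overall). Origin at the centre of the 80 mm block, own x axis along its length towards the cap. It lies in the tray at the start, cap either way; all four sides are alike.
- pack2: battery pack, may be absent (None): grey square block, 80 long x 32 x 32 mm, with a black band round its cap end, 130 to 200 g; a round steel contact cap 22 mm in diameter stands 12 mm out of one end face (92 mm overall). Origin at the centre of the 80 mm block, own x axis along its length towards the cap. It lies in the tray at the start, cap either way; all four sides are alike.
- pack3: battery pack, may be absent (None): grey square block, 80 long x 32 x 32 mm, with a black band round its cap end, 130 to 200 g; a round steel contact cap 22 mm in diameter stands 12 mm out of one end face (92 mm overall). Origin at the centre of the 80 mm block, own x axis along its length towards the cap. It lies in the tray at the start, cap either way; all four sides are alike.
- pack4: battery pack, may be absent (None): grey square block, 80 long x 32 x 32 mm, with a black band round its cap end, 130 to 200 g; a round steel contact cap 22 mm in diameter stands 12 mm out of one end face (92 mm overall). Origin at the centre of the 80 mm block, own x axis along its length towards the cap. It lies in the tray at the start, cap either way; all four sides are alike.
- pack5: battery pack, may be absent (None): grey square block, 80 long x 32 x 32 mm, with a black band round its cap end, 130 to 200 g; a round steel contact cap 22 mm in diameter stands 12 mm out of one end face (92 mm overall). Origin at the centre of the 80 mm block, own x axis along its length towards the cap. It lies in the tray at the start, cap either way; all four sides are alike.
- pack1_cap (a point): outer face of the contact cap of pack1, 52 mm from its origin along its x axis
- pack2_cap (a point): outer face of the contact cap of pack2, 52 mm from its origin along its x axis
- pack3_cap (a point): outer face of the contact cap of pack3, 52 mm from its origin along its x axis
- pack4_cap (a point): outer face of the contact cap of pack4, 52 mm from its origin along its x axis
- pack5_cap (a point): outer face of the contact cap of pack5, 52 mm from its origin along its x axis
- bare_pack: a battery pack like the others, but its contact cap is missing: 80 x 32 x 32 mm with both ends flat, the banded one showing a bare copper spot. Origin at its centre, x axis along its length. It lies in the tray among the others.
- unit: finished handheld unit lying in the tray, flat blue case 44 wide x 26 mm high with a narrow black mouthpiece, about 90 mm long; origin at its underside. Not part of the job.
- unit_b: finished handheld unit standing on the bench, 90 mm high, bystander; origin at its foot
- tape: roll of clear tape, 90 mm in diameter, 24 mm high, lying flat, bystander; origin at its underside
- dropper: white bottle, 60 mm in diameter, 150 mm high, bystander; origin at its foot
- driver: screwdriver lying on the bench, bystander
There are look-alikes about, which are no part of the job. What is shaped like the pack2 but yellow is not meant.

How it is judged:
On the way, in this order (a step that is already met when the one before it is completed fails the run):
1. the bolt is drawn back clear of the mouth (value of joint bolt above 0.042 m), for 0.2 s.
2. all the packs that have caps are in the tube, past the bolt (x of pack1 in the frame of magazine between 0.034 and 0.45 m and y of pack1 in the frame of magazine between -0.008 and 0.008 m and z of pack1 in the frame of magazine between 0.038 and 0.054 m and x of pack2 in the frame of magazine between 0.034 and 0.45 m and y of pack2 in the frame of magazine between -0.008 and 0.008 m and z of pack2 in the frame of magazine between 0.038 and 0.054 m and x of pack3 in the frame of magazine between 0.034 and 0.45 m and y of pack3 in the frame of magazine between -0.008 and 0.008 m and z of pack3 in the frame of magazine between 0.038 and 0.054 m and x of pack4 in the frame of magazine between 0.034 and 0.45 m and y of pack4 in the frame of magazine between -0.008 and 0.008 m and z of pack4 in the frame of magazine between 0.038 and 0.054 m and x of pack5 in the frame of magazine between 0.034 and 0.45 m and y of pack5 in the frame of magazine between -0.008 and 0.008 m and z of pack5 in the frame of magazine between 0.038 and 0.054 m), for 0.2 s.
3. the bolt is across again and its handle is down in the notch (value of joint bolt below 0.006 m and value of joint bolt_handle below 0.3 rad), for 0.2 s.
At the end, for the whole second after the job is handed in: Every capped pack lies in the tube behind the bolt (rear at most 6 mm before the mouth plane), cap towards the closed end; bolt within 6 mm of fully across, handle within 0.3 rad of fully down; capless pack and finished unit lie in the tray (all of step 2 and all of step 3 and ((x of pack1 in the frame of magazine between 0.03 and 0.1101 m and x of pack1_cap in the frame of magazine above 0.07 m) or (x of pack1 in the frame of magazine between 0.11 and 0.1901 m and x of pack1_cap in the frame of magazine above 0.15 m) or (x of pack1 in the frame of magazine between 0.19 and 0.2701 m and x of pack1_cap in the frame of magazine above 0.23 m) or (x of pack1 in the frame of magazine between 0.27 and 0.3501 m and x of pack1_cap in the frame of magazine above 0.31 m) or (x of pack1 in the frame of magazine between 0.35 and 0.4301 m and x of pack1_cap in the frame of magazine above 0.39 m)) and ((x of pack2 in the frame of magazine between 0.03 and 0.1101 m and x of pack2_cap in the frame of magazine above 0.07 m) or (x of pack2 in the frame of magazine between 0.11 and 0.1901 m and x of pack2_cap in the frame of magazine above 0.15 m) or (x of pack2 in the frame of magazine between 0.19 and 0.2701 m and x of pack2_cap in the frame of magazine above 0.23 m) or (x of pack2 in the frame of magazine between 0.27 and 0.3501 m and x of pack2_cap in the frame of magazine above 0.31 m) or (x of pack2 in the frame of magazine between 0.35 and 0.4301 m and x of pack2_cap in the frame of magazine above 0.39 m)) and ((x of pack3 in the frame of magazine between 0.03 and 0.1101 m and x of pack3_cap in the frame of magazine above 0.07 m) or (x of pack3 in the frame of magazine between 0.11 and 0.1901 m and x of pack3_cap in the frame of magazine above 0.15 m) or (x of pack3 in the frame of magazine between 0.19 and 0.2701 m and x of pack3_cap in the frame of magazine above 0.23 m) or (x of pack3 in the frame of magazine between 0.27 and 0.3501 m and x of pack3_cap in the frame of magazine above 0.31 m) or (x of pack3 in the frame of magazine between 0.35 and 0.4301 m and x of pack3_cap in the frame of magazine above 0.39 m)) and ((x of pack4 in the frame of magazine between 0.03 and 0.1101 m and x of pack4_cap in the frame of magazine above 0.07 m) or (x of pack4 in the frame of magazine between 0.11 and 0.1901 m and x of pack4_cap in the frame of magazine above 0.15 m) or (x of pack4 in the frame of magazine between 0.19 and 0.2701 m and x of pack4_cap in the frame of magazine above 0.23 m) or (x of pack4 in the frame of magazine between 0.27 and 0.3501 m and x of pack4_cap in the frame of magazine above 0.31 m) or (x of pack4 in the frame of magazine between 0.35 and 0.4301 m and x of pack4_cap in the frame of magazine above 0.39 m)) and ((x of pack5 in the frame of magazine between 0.03 and 0.1101 m and x of pack5_cap in the frame of magazine above 0.07 m) or (x of pack5 in the frame of magazine between 0.11 and 0.1901 m and x of pack5_cap in the frame of magazine above 0.15 m) or (x of pack5 in the frame of magazine between 0.19 and 0.2701 m and x of pack5_cap in the frame of magazine above 0.23 m) or (x of pack5 in the frame of magazine between 0.27 and 0.3501 m and x of pack5_cap in the frame of magazine above 0.31 m) or (x of pack5 in the frame of magazine between 0.35 and 0.4301 m and x of pack5_cap in the frame of magazine above 0.39 m)) and x of bare_pack in the frame of tray between -0.14 and 0.14 m and y of bare_pack in the frame of tray between -0.215 and 0.215 m and height (world z) of each of bare_pack, unit below 0.045 m and x of unit in the frame of tray between -0.14 and 0.14 m and y of unit in the frame of tray between -0.215 and 0.215 m); the robot touches nothing.
It fails at once if a bystander on the bench (standing unit, tape roll, bottle, screwdriver) is pushed more than 5 cm away (distance of any of unit_b, tape, dropper, driver from where it was at the start of the episode above 0.05 m).
It fails at once if the pack without a cap goes into the magazine (x of bare_pack in the frame of magazine between -0.03 and 0.49 m and y of bare_pack in the frame of magazine between -0.019 and 0.019 m and z of bare_pack in the frame of magazine between 0.03 and 0.066 m).
Of pack1, pack2, pack3, pack4, pack5 only 3 to 5 are there at a start; the rules pass over those that are not, and their reading is None.
At some moment in a run one of pack1, pack2, pack3, pack4, pack5 may be knocked a few centimetres aside while the robot is not near it.
Once in a run the grip may slacken for a moment while it holds something.
It also fails if it takes over 210 s, if anything falls off the work surface, if the arm or the gripper's body presses on something with over 40 N, if the wrist force passes 120 N, or if a joint passes its speed limit or range.

ROBOT

A 7-joint arm with a two-finger parallel gripper is mounted at the origin on the work surface. World frame = base frame: x ahead of the robot, y to its left, z up, the work surface at z = 0. Lengths are in m, angles in rad, forces in N, time in s.
With the tool pointing down it reaches from about 0.4 to 0.9 m from the base axis. Payload 5.5 kg.
Tool frame: the origin (TCP) lies at the very end of the fingers, on their centre line; the grasp point (between the pads) lies 19 mm behind it; z points along the fingers, y is the line along which they close (so a half turn about z gives the same grasp; the last joint's range is limited). The gripper opens to 92 mm and grips with 3 to 60 N. Pads are 19 mm wide; open, the fingers measure 130 mm over their backs; the gripper's body (75 mm by 190 mm) begins 47 mm behind the grasp point.
Start: joints at [1.605, 0.501, -0.427, 1.55, 0.221, 1.138, -0.21], TCP at [0.147, -0.633, 0.227] pointing down, gripper open.
Joint ranges: [-2.88, 2.88], [-0.31, 2.03], [-1.54, 1.56], [0.2, 2.42], [-1.41, 4.55], [0.19, 2.02], [-2.57, 2.57]. Speed limits (rad/s): [2.57, 2.57, 3.14, 3.14, 3.14, 3.14, 3.14].

INTERFACE

Orientations are given as a unit quaternion [x, y, z, w].
In Python, from rig import ctrl, eoat, kinematics, telemetry, imaging, close_job gives the robot as it stands. Calls block until the motion is done:
- ctrl.move_to(position, orientation): joint-space move of the TCP to a pose.
- ctrl.servo_line(position, orientation=None, max_speed=0.15, force_limit=None): straight line of the TCP; orientation=None keeps the orientation; max_speed is the mean speed in m/s. With force_limit (N) it stops when the force on the tool has changed by that much, and returns True; else False.
- ctrl.move_joints(angles): joint-space move.
- eoat.grip(opening, grip_force=None): finger opening in m; grip_force is the grip in N (None keeps the last); returns when the fingers have stopped.
- ctrl.pause(seconds).
- kinematics.ik(position, orientation): joint angles nearest the present ones, or None.
- telemetry.get_obs(): the state.
- imaging.snapshot(name): name is "scene" or "top"; returns (picture, depth): 420x560x3 uint8, red, green, blue; 420x560 float32, m along the optical axis (not along the pixel's ray), 0 where there is no reading.
- imaging.camera_info(name): a dict with "intrinsics" (3x3 intrinsics, pixels), "k1" (the pictures are not rectified: a ray, as slopes to the right and down, at radius r is drawn at 1 + k1 r^2 times it, then the intrinsics apply), "R" (3x3) and "t" (3): a world point X has camera coordinates R X + t. Camera axes: x right, y down, z forward; pixel columns grow to the right and rows downward; lengths in m; the calibration is good to about 2 mm. A picture is of the moment at which its call begins. camera_info takes no time and is no camera call.
A pose or a line that the arm cannot do raises ctrl.MotionError and nothing moves.
- close_job(): hands the job in; it is judged then, once.
The state is a dict: "time_s": time; "joint_pos": joint angles; "dq": joint speeds; "tau": joint torques, N m; "tcp_pos": TCP position; "ee_rot": TCP orientation; "wrist_force": force on the tool from outside, world axes, zero at the start; "moment": the same for the moment, N m; "gripper_width": finger opening in m; "gripper_force": force on a finger pad.
Only numpy, scipy, OpenCV 4.12 (cv2) and the standard library are available. Lean on these libraries where they do the work, as an engineer would, in place of code of your own. Each camera call takes 0.05 s, during which the arm holds its last target. There are 200 camera calls.

## Working session

There is one attempt and no reset: what is moved stays moved. The work goes in short steps, each a Python script; the robot and the scene stay as the last script left them, time stands still between calls to the robot, and variables do not carry over. Pictures are saved under pics/ and viewed, at most 14 in all, crops included, and the job is handed in when it is done.

```bash
ls; mkdir -p pics; python3 - <<'E'
from rig import imaging,telemetry
import cv2,numpy as np
for n in("scene","top"):
    im,d=imaging.snapshot(n); cv2.imwrite(f"pics/{n}0.png",cv2.resize(im[:,:,::-1],(784,588)))
    np.savez(f"pics/{n}0.npz",im=im,d=d)
    c=imaging.camera_info(n); print(n,c, -c["R"].T@c["t"])
print(telemetry.get_obs())
E
```

```text
pics
scene {'intrinsics': array([[466.51848836,   0.        , 272.56186635],
       [  0.        , 466.51848836, 211.21030413],
       [  0.        ,   0.        ,   1.        ]]), 'k1': -0.15665910114063408, 'R': array([[-0.41856972,  0.90816543, -0.00591036],
       [ 0.62976269,  0.28555366, -0.72239744],
       [-0.65436866, -0.30609582, -0.69145282]]), 't': array([ 0.38988659, -0.23225782,  1.52551466])} [1.30771102 0.17919421 0.88934333]
top {'intrinsics': array([[469.41285286,   0.        , 290.02378274],
       [  0.        , 469.41285286, 210.118965  ],
       [  0.        ,   0.        ,   1.        ]]), 'k1': -0.1099343013805071, 'R': array([[-0.00551418, -0.9999827 , -0.00204717],
       [-0.9955017 ,  0.00568308, -0.0945731 ],
       [ 0.0945831 ,  0.00151647, -0.99551582]]), 't': array([-0.20151579,  0.50717226,  1.22322755])} [ 0.38808301 -0.20624959  1.26529469]
{'time_s': 0.1, 'joint_pos': array([ 1.60519527,  0.50177426, -0.42682194,  1.55134495,  0.22084582,
        1.13827526, -0.21028882]), 'dq': array([-1.09280164e-04, -8.16659978e-04, -1.89401073e-03, -3.14354947e-03,
       -9.37618360e-05,  1.28497187e-04,  7.39380398e-04]), 'tau': array([-1.04743606e-02, -5.67869103e+01, -5.83786368e+00, -2.79919446e+01,
       -6.89536077e-02,  2.41392874e-02,  3.53161784e-05]), 'tcp_pos': array([ 0.14724434, -0.63246306,  0.2257709 ]), 'ee_rot': array([ 9.93457805e-01,  1.14196472e-01, -8.04552626e-05, -8.65032337e-04]), 'wrist_force': array([-0.32435603, -0.00504194, -0.39551811]), 'moment': array([-0.00832971,  0.06440306, -0.00855699]), 'gripper_force': 0.0, 'gripper_width': 0.09184507774175264}
```

View pics/scene0.png

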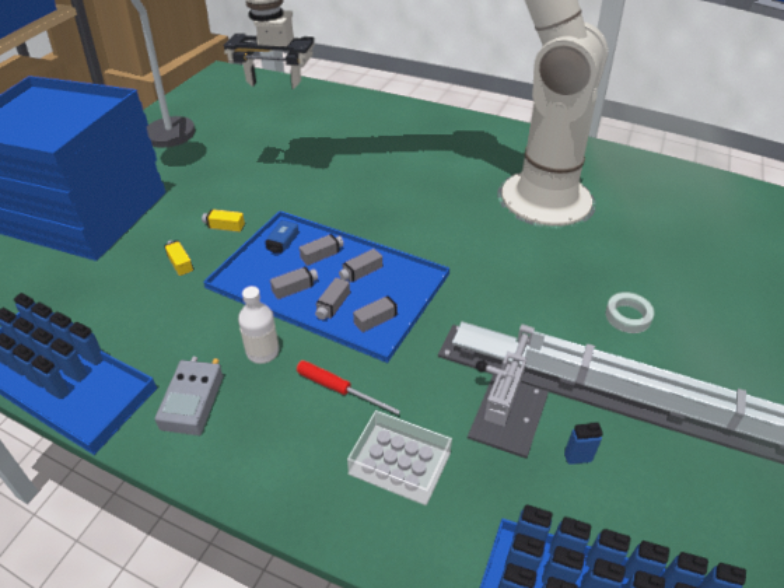

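View pics/top0.png

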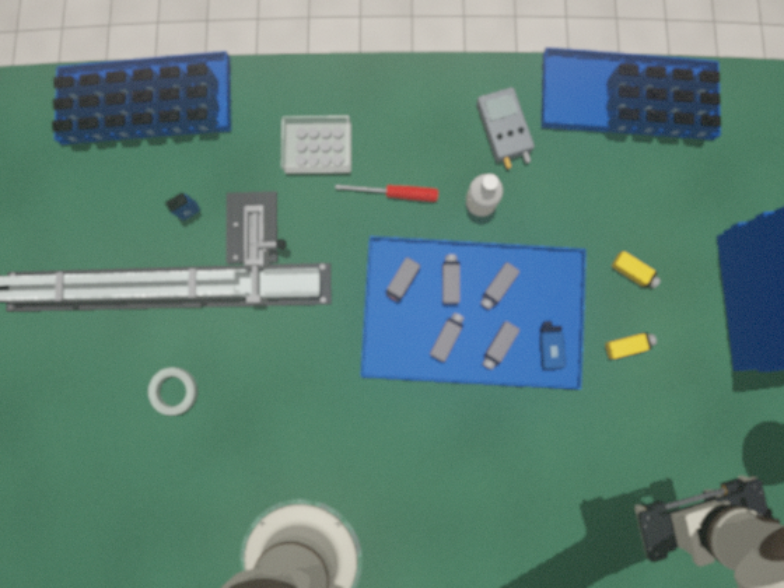

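The top view shows 5 grey blocks in the tray (784-scale pixels). Four have caps: (452,280), (500,285), (447,338) and (502,345). The block at (404,279) has none, so it's the bare pack. The yellow ones at (635,268) and (628,346) are look-alikes outside the tray, and the blue unit is at (553,346). The magazine mouth is near (250,285) with the tube running left (+y), and the knob is at (281,244).

```bash
cat > h.py <<'E'
import numpy as np,cv2
from rig import imaging
def ray(cam,px):
    c=imaging.camera_info(cam)
    u=cv2.undistortPoints(np.float64(px).reshape(-1,1,2),c["intrinsics"],np.array([c["k1"],0,0,0])).reshape(-1,2)
    return -c["R"].T@c["t"], np.c_[u,np.ones(len(u))]@c["R"]
def plane(cam,px,z):
    o,d=ray(cam,px); return o+d*((z-o[2])/d[:,2])[:,None]
def proj(cam,X):
    c=imaging.camera_info(cam)
    return cv2.projectPoints(np.float64(X).reshape(-1,1,3),cv2.Rodrigues(c["R"])[0],np.float64(c["t"]),c["intrinsics"],np.array([c["k1"],0,0,0]))[0].reshape(-1,2)
def packs(im):
    """grey bodies in top view -> list (x,y,angle of long axis,len,wid, score+ , score-)"""
    hsv=cv2.cvtColor(im,cv2.COLOR_RGB2HSV)
    g=((hsv[...,1]<70)&(hsv[...,2]>70)&(hsv[...,2]<215)).astype(np.uint8)
    n,l,s,_=cv2.connectedComponentsWithStats(g)
    out=[]
    for i in range(1,n):
        if 150<s[i,4]<1500:
            ys,xs=np.where(l==i); P=plane("top",np.c_[xs,ys],0.036)[:,:2]
            (cx,cy),(w,h),a=cv2.minAreaRect(np.float32(P*1000))
            if h>w:w,h,a=h,w,a+90
            out.append((round(cx),round(cy),round(a),round(w),round(h),int(s[i,4]),xs.mean().round(),ys.mean().round()))
    return out
E
python3 - <<'E'
from h import *
im=np.load("pics/top0.npz")["im"];d=np.load("pics/top0.npz")["d"]
for p in packs(im):print(p)
hsv=cv2.cvtColor(im,cv2.COLOR_RGB2HSV)
b=((hsv[...,0]>100)&(hsv[...,0]<130)&(hsv[...,1]>120)).astype(np.uint8)
n,l,s,_=cv2.connectedComponentsWithStats(b)
for i in range(1,n):
    if s[i,4]>3000:
        ys,xs=np.where(l==i);P=plane("top",np.c_[xs,ys],.018)[:,:2];print("blue",cv2.minAreaRect(np.float32(P*1000)),s[i])
c=cv2.resize(im[150:235,140:250,::-1],None,fx=7,fy=7,interpolation=cv2.INTER_CUBIC)
cv2.imwrite("pics/mag.png",c)
c=cv2.resize(im[165:285,250:425,::-1],None,fx=4.5,fy=4.5,interpolation=cv2.INTER_CUBIC)
cv2.imwrite("pics/tray.png",c)
E
```

```text
(697, -354, 153, 94, 68, 643, np.float64(345.0), np.float64(140.0))
(705, -169, 84, 202, 34, 266, np.float64(270.0), np.float64(135.0))
(534, -288, 179, 90, 29, 386, np.float64(322.0), np.float64(200.0))
(533, -197, 149, 81, 32, 357, np.float64(287.0), np.float64(199.0))
(519, -379, 144, 94, 31, 389, np.float64(356.0), np.float64(204.0))
(426, -281, 153, 93, 30, 387, np.float64(319.0), np.float64(241.0))
(407, -378, 148, 93, 31, 396, np.float64(357.0), np.float64(246.0))
(323, 238, 90, 98, 92, 775, np.float64(123.0), np.float64(279.0))
blue ((911.562744140625, -661.9179077148438), (367.072509765625, 171.50338745117188), 86.62516784667969) [ 387   37  128   63 4475]
blue ((517.8683471679688, -884.04248046875), (137.74285888671875, 329.8249206542969), 86.36634063720703) [ 513  148   47  118 4570]
blue ((472.5859680175781, -334.20281982421875), (420.445068359375, 271.9752197265625), 86.35443878173828) [  258   169   161   109 13529]
```

View pics/mag.png

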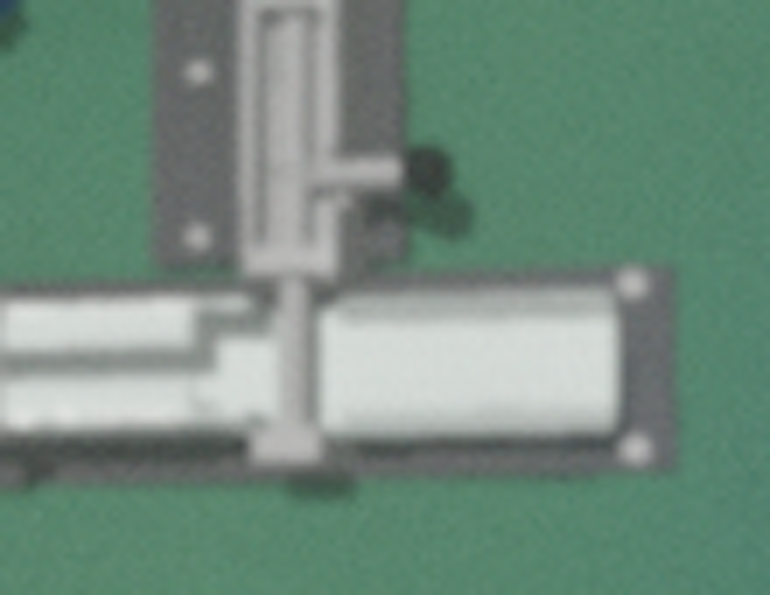

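View pics/tray.png

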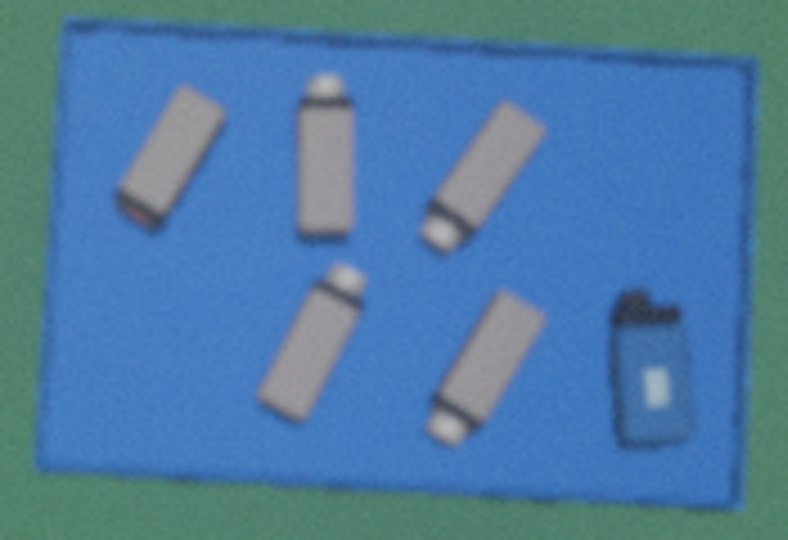

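The crops confirm it. The bare pack shows its copper spot at tray crop (135,213), and the other four have steel caps. In the magazine crop the bolt rod is at x≈293, the knob at (430,170), the keeper at (285,447), the trough end at x≈620 and the roof edge at x≈203.

```bash
python3 - <<'E'
from h import *
from scipy.optimize import least_squares
im=np.load("pics/top0.npz")["im"]
g=cv2.cvtColor(im,cv2.COLOR_RGB2GRAY).astype(float)
sl=[]
for c in list(range(60,130,6))+[150,156,162]:
    r0=203; seg=g[r0-6:r0+7,c]; w=np.clip(np.median(seg)-15-seg,0,None)
    if w.sum()>0: sl.append((c,(w*np.arange(r0-6,r0+7)).sum()/w.sum()))
print(np.round(sl,1).tolist())
cp=lambda x,y:(140+(x+.5)/7-.5,150+(y+.5)/7-.5)
# (mag pt, pixel, use u, use v)
F=[((-130,0,30),cp(620,363),1,0),((-62,-70,48),cp(430,170),1,1),((-12,0,54),cp(293,350),1,0),((-12,31,63),cp(286,447),1,1),
((-78,0,38),cp(470,363),0,1),((22,12,70),cp(203,380),1,0),((-12,-31,60),cp(290,272),1,1)]
def M(p,X):
    c,s=np.cos(p[2]),np.sin(p[2]);X=np.array(X)/1000.
    return np.c_[p[0]+c*X[:,0]-s*X[:,1],p[1]+s*X[:,0]+c*X[:,1],X[:,2]]
def res(p):
    q=proj("top",M(p,[f[0] for f in F])); e=(q-np.array([f[1] for f in F]))*np.array([f[2:] for f in F])
    X=plane("top",np.array(sl),.07); yy=-(X[:,0]-p[0])*np.sin(p[2])+(X[:,1]-p[1])*np.cos(p[2])
    return np.r_[e.ravel(),yy*360]
s=least_squares(res,[.52,.07,1.57],loss="soft_l1");print(s.x,np.round(res(s.x),2))
X=plane("top",np.array(sl),.07);print(np.round(X[::4],3).tolist())
o,d=ray("top",[cp(430,170)])
print(M(s.x,[(0,0,0),(-62,-70,48),(-75,0,30)]))
E
```

```text
[[60.0, 203.6], [66.0, 203.5], [72.0, 203.4], [78.0, 203.2], [84.0, 203.1], [90.0, 202.8], [96.0, 202.8], [102.0, 202.7], [108.0, 202.5], [114.0, 202.3], [120.0, 202.1], [126.0, 202.0], [150.0, 201.3], [156.0, 201.3], [162.0, 201.0]]
[0.52809859 0.09041433 1.5904783 ] [-0.26 -0.    0.02  0.69  0.33  0.    0.57 -0.78  0.   -0.25 -1.22  0.
  0.21  0.65 -0.11 -0.07 -0.01 -0.03  0.01 -0.08  0.02  0.09  0.09  0.05
  0.03  0.05  0.01  0.16  0.07]
[[0.522, 0.402, 0.07], [0.523, 0.336, 0.07], [0.524, 0.27, 0.07], [0.527, 0.158, 0.07]]
[[0.52809859 0.09041433 0.        ]
 [0.59930524 0.02980399 0.048     ]
 [0.52957465 0.01542885 0.03      ]]
```

```bash
cat >> h.py <<'E'
from rig import ctrl,eoat,kinematics,telemetry
from scipy.spatial.transform import Rotation as Ro
MAG=np.array([.5281,.0904,1.5905])
def W(x,y,z):
    c,s=np.cos(MAG[2]),np.sin(MAG[2]); return np.array([MAG[0]+c*x-s*y,MAG[1]+s*x+c*y,z])
def Q(a): # tool down, tool x at world angle a; closing axis at a-90deg
    return (Ro.from_euler("z",a)*Ro.from_euler("x",np.pi)).as_quat()
def obs(): return telemetry.get_obs()
def best(cands): # (pos, angle) alternatives -> angle with the most room at joint 7
    r=[(abs(j[6]),a) for p,a in cands for j in [kinematics.ik(p,Q(a))] if j is not None]
    return min(r)[1]
def stat(tag):
    o=obs();print(tag,"t%.1f"%o["time_s"],"tcp",o["tcp_pos"].round(3),"F",o["wrist_force"].round(1),"w%.4f"%o["gripper_width"],"gf%.1f"%o["gripper_force"])
def look(n,cam="top",box=None,f=1.4):
    im,_=imaging.snapshot(cam); c=im if box is None else im[box[1]:box[3],box[0]:box[2]]
    cv2.imwrite(f"pics/{n}.png",cv2.resize(c[:,:,::-1],None,fx=f,fy=f,interpolation=cv2.INTER_CUBIC)); return im
E
python3 - <<'E'
from h import *
print("bottle foot",plane("scene",[(187,252)],0.0), "driver",plane("top",[(295,138)],.01))
m=MAG[2]
p=W(-.062,-.07,.029)
a=best([(p,m),(p,m+np.pi),(p,m-np.pi)]);print(a)
ctrl.move_to(W(-.062,-.07,.14),Q(a)); eoat.grip(.045)
s=ctrl.servo_line(W(-.062,-.07,.030),max_speed=.1,force_limit=12);stat(f"down {s}")
eoat.grip(.0,grip_force=15);stat("grip")
look("knob",box=(130,140,270,240),f=5)
E
```

```text
bottle foot [[ 0.69235437 -0.35000062  0.        ]] driver [[ 0.70527147 -0.21903015  0.01      ]]
1.5905
down False t5.1 tcp [0.6   0.03  0.031] F [-0.2 -0.1  0.3] w0.0449 gf0.0
grip t5.6 tcp [0.599 0.03  0.03 ] F [-0.7  0.6  1.3] w0.0194 gf15.0
```

View pics/knob.png

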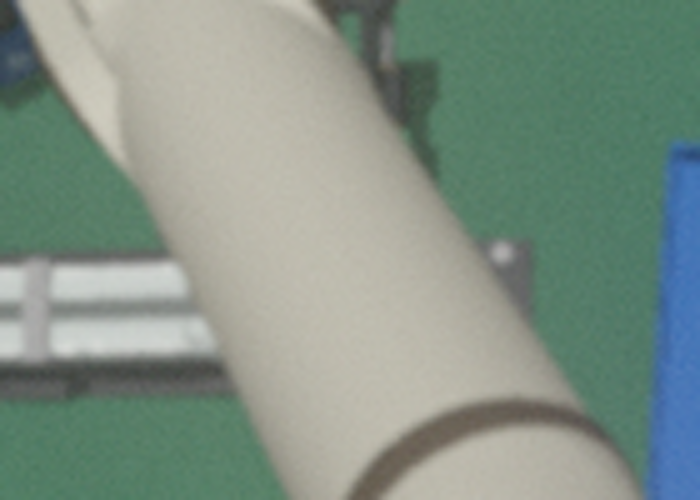

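The arm hides the knob from the top camera, but the 19.4 mm width at 15 N shows the 21 mm ball is held. Next I'll carry it round the arc and draw it back.

```bash
cat > arc.py <<'E'
from h import *
def arc(t0,t1,y,n=10,lim=None):
    for t in np.linspace(t0,t1,n+1)[1:]:
        ctrl.servo_line(W(-.012-.05*np.cos(t),y,.048+.05*np.sin(t)-.018),max_speed=.06)
        F=obs()["wrist_force"]
        if np.linalg.norm(F)>25: stat("high %.2f"%t)
E
python3 - <<'E'
from arc import *
eoat.grip(.0,grip_force=25)
arc(0,1.57,-.07);stat("up")
s=ctrl.servo_line(W(-.012,-.1225,.08),max_speed=.06,force_limit=30);stat(f"back {s}")
ctrl.pause(.3)
eoat.grip(.05);stat("open")
ctrl.servo_line(W(-.012,-.122,.17));ctrl.move_to(W(-.1,0.15,.3),Q(MAG[2]))
look("drawn","scene",(280,200,440,330),4.5)
E
```

```text
up t8.7 tcp [0.599 0.08  0.08 ] F [0.1 0.  4.7] w0.0196 gf25.0
back False t9.8 tcp [0.648 0.081 0.08 ] F [-8.  -2.1  8.9] w0.0192 gf25.0
open t10.8 tcp [0.651 0.081 0.08 ] F [-0.6 -0.1 -0.8] w0.0501 gf0.0
```

View pics/drawn.png

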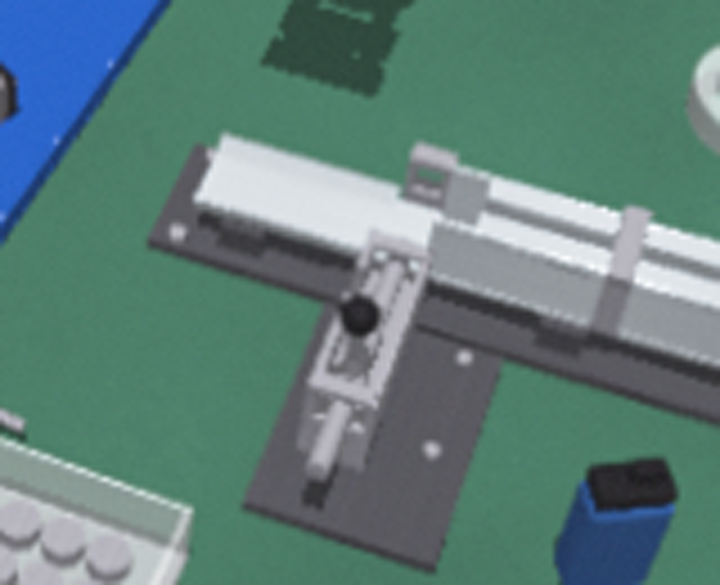

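The bolt is drawn fully back with its handle upright (knob at crop (358,315)), and the mouth is clear. Now the first pack.

```bash
cat > load.py <<'E'
from h import *
PARK=lambda: ctrl.move_to(W(-.1,.15,.3),Q(MAG[2]))
def find():
    im,_=imaging.snapshot("top"); V=im.max(2).astype(float); out=[]
    for cx,cy,a,w,h,_,_,_ in packs(im):
        if not(-560<cy<-110 and 320<cx<620 and 24<h<40 and 86<w<99): continue
        d=np.array([np.cos(np.radians(a)),np.sin(np.radians(a))]); c=np.array([cx,cy])/1000
        m=[]
        for s in(1,-1):
            P=[np.r_[c+s*d*r,.036] for r in np.arange(.022,.038,.001)]
            px=proj("top",P).round().astype(int); m.append(V[px[:,1],px[:,0]].min())
        s=1 if m[0]<m[1] else -1
        out.append((c-s*d*.006,np.arctan2(s*d[1],s*d[0]),m,w))
    return out
def pick(c,th):
    """grip pack (origin c, cap angle th); returns flip: tool x along cap (0) or against (pi)"""
    m=MAG[2];r=[]
    for f in(0,np.pi):
        j1=kinematics.ik([*c,.017],Q(th+f)); j2=kinematics.ik(W(-.08,0,.044),Q(m+f))
        if j1 is not None and j2 is not None: r.append((max(abs(j1[6]),abs(j2[6])),f))
    f=min(r)[1]
    eoat.grip(.054)
    ctrl.move_to([*c,.13],Q(th+f))
    if ctrl.servo_line([*c,.017],max_speed=.12,force_limit=12): stat("touch!")
    eoat.grip(0,grip_force=35); stat("grip")
    ctrl.servo_line([*c,.17],max_speed=.2); stat("lift")
    return f
def place(f):
    q=Q(MAG[2]+f)
    ctrl.move_to(W(-.08,0,.17),q); stat("over")
    s=ctrl.servo_line(W(-.08,0,.0445),max_speed=.1,force_limit=10); stat(f"down {s}")
    eoat.grip(.048); ctrl.servo_line(W(-.08,0,.13),max_speed=.2)
def push(xrear=.008):
    q0=MAG[2]+np.pi/2; p=W(-.15,0,.04)
    a=best([(p,q0),(p,q0-np.pi)]); eoat.grip(0)
    ctrl.move_to(W(-.155,0,.13),Q(a)); ctrl.servo_line(W(-.155,0,.040),max_speed=.12)
    s=ctrl.servo_line(W(xrear-.019,0,.040),max_speed=.07,force_limit=35); stat(f"push {s}")
E
python3 - <<'E'
from load import *
print("knob expect",proj("scene",[W(-.012,-.122,.098)]))
L=find()
for l in L: print(l)
c,th,_,_=max(L,key=lambda l:l[0][1])
f=pick(c,th)
place(f); PARK(); stat("parked")
look("placed1","scene",(150,130,450,330),2.6)
E
```

```text
knob expect [[360.04781272 270.71463753]]
(array([ 0.52800091, -0.28789529]), np.float64(-0.017453292519943223), [np.float64(153.0), np.float64(98.0)], 90)
(array([ 0.5238541 , -0.38252671]), np.float64(2.5132741228718345), [np.float64(104.0), np.float64(148.0)], 94)
(array([ 0.42165396, -0.27827606]), np.float64(-0.4712388980384691), [np.float64(153.0), np.float64(111.0)], 91)
(array([ 0.41208829, -0.38117952]), np.float64(2.5830872929516078), [np.float64(93.0), np.float64(150.0)], 93)
grip t16.6 tcp [ 0.422 -0.279  0.017] F [-2.5 -1.   4.6] w0.0320 gf35.0
lift t17.5 tcp [ 0.421 -0.278  0.169] F [ 0.1 -0.  -2.2] w0.0318 gf35.0
over t18.7 tcp [0.529 0.009 0.169] F [-0.6  0.2 -2.2] w0.0311 gf35.0
down False t20.1 tcp [0.529 0.011 0.045] F [-3.4 -0.1 -1.3] w0.0319 gf35.0
parked t22.4 tcp [ 0.38  -0.013  0.3  ] F [0.7 0.4 0.7] w0.0478 gf0.0
```

View pics/placed1.png

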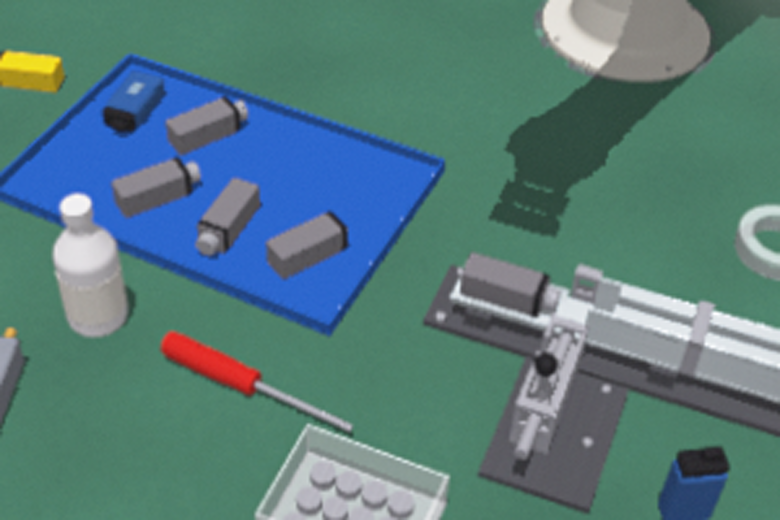

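The pack is laid in the trough with its cap towards the mouth (cap at crop (550,295)). Next I push it in and check.

```bash
python3 - <<'E'
from load import *
push(); ctrl.servo_line(W(-.04,0,.04)); ctrl.servo_line(W(-.04,0,.14),max_speed=.2); PARK()
look("pushed1","scene",(280,200,440,330),4.5)
for l in find(): print(l)
stat("")
E
```

```text
push False t27.4 tcp [0.528 0.079 0.04 ] F [ 0.5 -2.1  0.2] w0.0006 gf0.4
(array([ 0.52800091, -0.28789529]), np.float64(-0.017453292519943223), [np.float64(153.0), np.float64(100.0)], 90)
(array([ 0.5238541 , -0.38252671]), np.float64(2.5132741228718345), [np.float64(102.0), np.float64(148.0)], 94)
(array([ 0.41208829, -0.38117952]), np.float64(2.5830872929516078), [np.float64(93.0), np.float64(150.0)], 92)
 t29.4 tcp [ 0.38  -0.012  0.299] F [ 0.8 -0.3  1.2] w0.0003 gf0.0
```

View pics/pushed1.png

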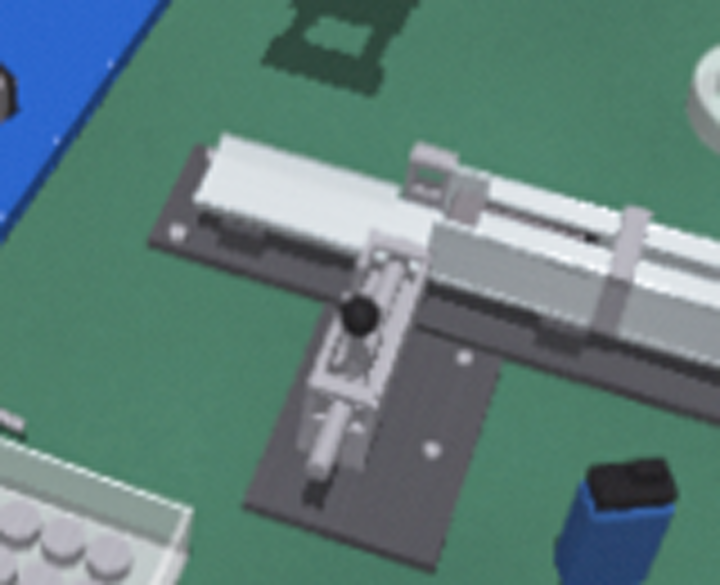

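The pack is in the tube, with its band visible through the slot at crop (590,238). The same routine follows for the others, with grip checks at each stage.

```bash
cat >> load.py <<'E'
def mx(P): c,s=np.cos(MAG[2]),np.sin(MAG[2]); d=np.asarray(P)[:,:2]-MAG[:2]; return d@np.array([[c,-s],[s,c]])
def cycle():
    L=find(); print(len(L),"left")
    c,th,m,w=max(L,key=lambda l:l[0][1]); print(c.round(3),round(th,2),m)
    f=pick(c,th)
    if obs()["gripper_width"]<.028: PARK(); print("LOST at lift"); return False
    ctrl.move_to(W(-.08,0,.17),Q(MAG[2]+f))
    if obs()["gripper_width"]<.028: PARK(); print("LOST over"); return False
    place(f); return True
def finish():
    push(); ctrl.servo_line(W(-.04,0,.04)); ctrl.servo_line(W(-.04,0,.14),max_speed=.2); PARK()
E
python3 - <<'E'
from load import *
print("band",mx(plane("scene",[(280+590/4.5,200+238/4.5)],.062)))
if cycle(): PARK()
look("placed2","scene",(150,130,450,330),2.6)
E
```

```text
band [[0.0821892  0.00762099]]
3 left
[ 0.528 -0.288] -0.02 [np.float64(151.0), np.float64(101.0)]
grip t33.4 tcp [ 0.528 -0.288  0.017] F [-1.3 -0.4  3.1] w0.0316 gf35.0
lift t34.4 tcp [ 0.527 -0.288  0.169] F [-0.6  0.1 -2.1] w0.0314 gf35.0
over t35.7 tcp [0.53  0.009 0.17 ] F [-0.   0.4 -1.5] w0.0317 gf35.0
down False t37.1 tcp [0.529 0.011 0.045] F [-2.8  0.5 -0.4] w0.0318 gf35.0
```

View pics/placed2.png

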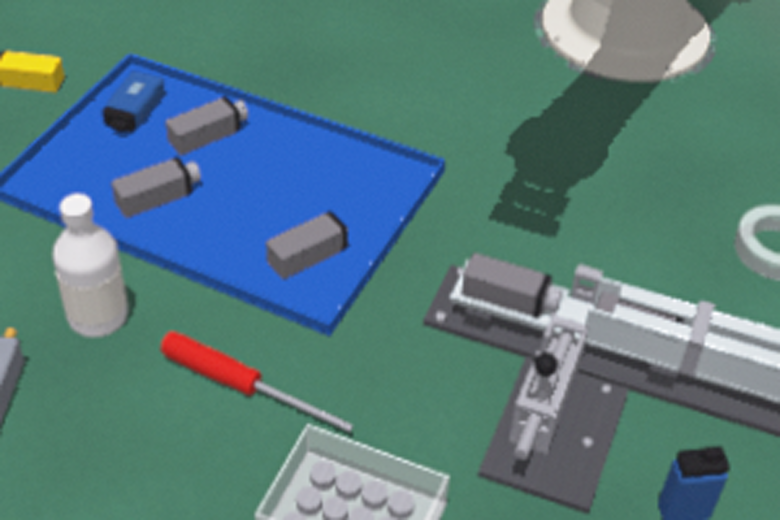

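The second pack is laid correctly. I'll push it in, then load the third.

```bash
python3 - <<'E'
from load import *
finish()
if cycle(): finish()
print(len(find())); stat("")
look("pushed3","scene",(150,130,450,330),2.6)
E
```

```text
push False t44.3 tcp [0.528 0.079 0.04 ] F [-0.1 -1.8  0.4] w0.0004 gf0.9
2 left
[ 0.412 -0.381] 2.58 [np.float64(96.0), np.float64(150.0)]
grip t50.4 tcp [ 0.412 -0.382  0.018] F [-0.9 -0.2  4.1] w0.0318 gf35.0
lift t51.3 tcp [ 0.411 -0.38   0.169] F [ 0.1  0.7 -2.3] w0.0316 gf35.0
over t53.1 tcp [0.53  0.009 0.17 ] F [-0.2  0.  -1. ] w0.0315 gf35.0
down False t54.5 tcp [0.529 0.01  0.045] F [-3.7  0.4 -0.5] w0.0315 gf35.0
push False t60.7 tcp [0.528 0.079 0.04 ] F [-0.7 -2.6  2.5] w0.0005 gf1.8
1
 t63.2 tcp [ 0.38  -0.012  0.299] F [-0.1 -0.1 -0.4] w0.0001 gf0.0
```

View pics/pushed3.png

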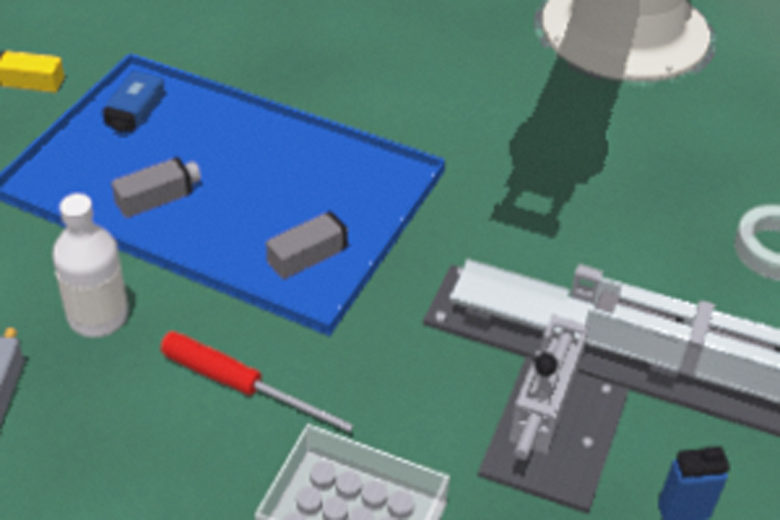

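Three packs are in and the trough is empty. One capped pack (crop (155,187)) and the bare pack (305,243) remain in the tray. Now the fourth.

```bash
python3 - <<'E'
from load import *
if cycle(): finish()
print(len(find())); stat("")
look("pushed4","scene",(280,180,560,330),2.8)
E
```

```text
1 left
[ 0.524 -0.383] 2.51 [np.float64(105.0), np.float64(149.0)]
grip t67.4 tcp [ 0.524 -0.383  0.018] F [-0.4  1.2  3.5] w0.0315 gf35.0
lift t68.3 tcp [ 0.523 -0.382  0.168] F [-0.2  0.1 -2.3] w0.0317 gf35.0
over t70.0 tcp [0.53  0.009 0.17 ] F [ 0.  -0.  -0.9] w0.0320 gf35.0
down False t71.5 tcp [0.529 0.01  0.045] F [-2.3 -0.4 -0.9] w0.0318 gf35.0
push False t77.7 tcp [0.528 0.079 0.04 ] F [-0.  -4.4  2. ] w0.0009 gf2.3
0
 t79.7 tcp [ 0.38  -0.012  0.299] F [-0.1  0.2  0.3] w0.0004 gf0.0
```

View pics/pushed4.png

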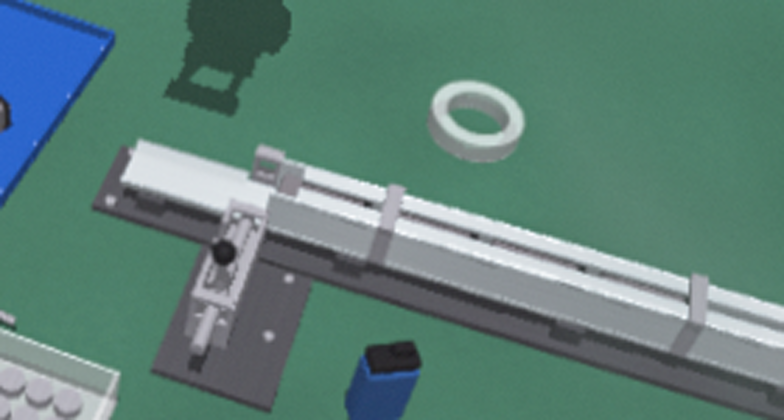

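All four packs are in. Their bands show through the slot at crop (370,205), (475,236) and (583,268), with the fourth under the strap. I'll check the spacing, then close the bolt.

```bash
python3 - <<'E'
from load import *
from arc import arc
print(mx(plane("scene",[(280+u/2.8,180+v/2.8) for u,v in[(370,205),(475,236),(583,268)]],.062)).round(3))
eoat.grip(.05)
ctrl.move_to(W(-.012,-.122,.17),Q(MAG[2]))
s=ctrl.servo_line(W(-.012,-.122,.080),max_speed=.1,force_limit=12);stat(f"down {s}")
eoat.grip(0,grip_force=25);stat("grip")
s=ctrl.servo_line(W(-.012,-.069,.080),max_speed=.06,force_limit=25);stat(f"across {s}")
ctrl.pause(.2)
arc(1.57,0.0,-.070,12);stat("turned")
eoat.grip(.045);ctrl.servo_line(W(-.062,-.07,.15),max_speed=.15);PARK();stat("")
look("closed","scene",(150,130,450,330),2.6)
E
```

```text
[[0.085 0.008]
 [0.175 0.008]
 [0.267 0.008]]
down False t82.9 tcp [0.651 0.081 0.081] F [ 1.3 -0.2 -0.3] w0.0499 gf0.0
grip t83.5 tcp [0.648 0.081 0.08 ] F [-5.7  1.1  5.3] w0.0194 gf25.0
across False t84.5 tcp [0.597 0.08  0.08 ] F [-1.9  1.6  5.9] w0.0195 gf25.0
turned t87.8 tcp [0.599 0.029 0.03 ] F [ 1.2 -2.3  0. ] w0.0189 gf25.0
 t90.5 tcp [ 0.38  -0.012  0.299] F [-1.7 -0.3 -0.1] w0.0450 gf0.0
```

View pics/closed.png

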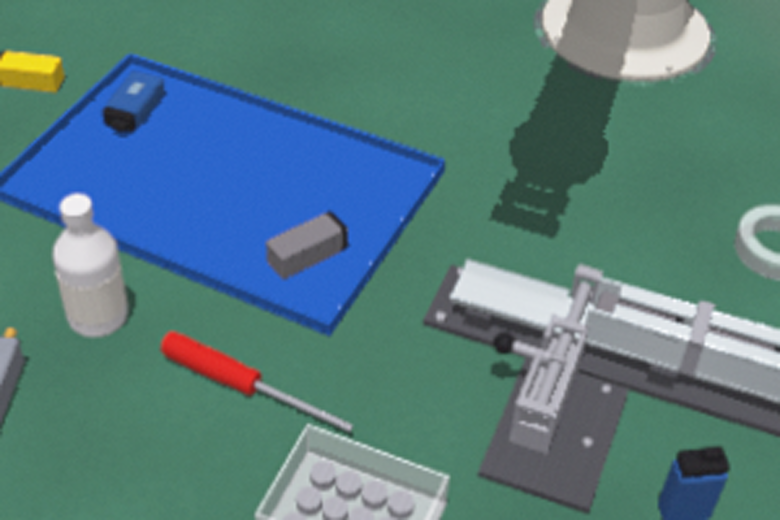

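The bolt is across with its tip in the keeper and the handle down. The knob is at scene pixel (343.5,262), the same place as at the start. The bare pack and the unit are still in the tray, so I'm handing in.

```bash
python3 -c "
from rig import close_job; print(close_job())"
```

```text
the job is handed in; nothing more can be done
None
```

I loaded all four capped packs into the magazine cap first and closed the bolt with its handle down in the notch. The capless pack and the finished unit are still in the tray, and I handed the job in at about 91 s; no verdict came back.

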